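Close the sheet box: fold its flap over and tuck it under the lip

ROBOT

A 6-joint arm with a two-finger parallel gripper is mounted at the origin on the work surface. World frame = base frame: x ahead of the robot, y to its left, z up, the work surface at z = 0. Lengths are in mm, angles in degrees, forces in N, time in s.
With the tool pointing down it reaches from about 300 to 850 mm from the base axis. Payload 4.2 kg.
Tool frame: the origin (TCP) lies midway between the tips of the shut fingers; the grasp point (between the pads) lies 19 mm behind it (env.grip_point_offset is the distance from the TCP to the grasp point, in mm); z points along the fingers, x is the direction in which the jaws open and shut, and the axes are right-handed (so a half turn about z gives the same grasp; the last joint's range is limited). The gripper opens to 91 mm and grips with 3 to 60 N. Pads are 32 mm wide; open, the fingers measure 118 mm over their backs; the gripper's body (76 mm by 178 mm) begins 60 mm behind the grasp point.
Start: joints at [76.089, 18.312, 89.639, -0, 72.044, -1.146], TCP at [127.054, 560.803, 213.976] pointing down, gripper open.
Joint ranges: [-177.97, 177.97], [-48.28, 115.42], [12.27, 149.76], [-77.06, 257.06], [2.81, 150.46], [-146.56, 146.56]. Speed limits (degrees/s): [147.25, 147.25, 180, 180, 180, 180].

INTERFACE

Orientations are given as [roll, pitch, yaw] about the fixed x, y, z axes, in that order (R = Rz(yaw) Ry(pitch) Rx(roll)).
In Python, from workcell import env gives the robot as it stands.
- The arm moves only by the shell command python3 -m pendant 'ROWS' [FORCE]. ROWS is JSON, a list of rows, each an object with "xyz": the shift along the tool's x, y, z in m, a list of three; "roll": the turn about the tool's z in degrees; "jaw": the closure, from 0 (fully open) to 1 (shut). A call has exactly 8 rows; each row is the pose to reach, as a shift and turn from the pose commanded when the call began, along the tool's axes at that moment; what a row does not reach only later rows make up. A row lasts 1/8 s, in which the tool goes at most 62.5 mm and 10.7 degrees, less where a joint would pass 70% of its speed; a pose out of reach is approached as far as the arm can. A call with a gripper value outside its range is refused whole. The fingers move at their own pace and stop on an object; FORCE is the grip in N (left out, the last holds). Time passes only in rows, so rows that repeat a pose let the fingers close, or fill a call up. It gives the time, the measured TCP pose, the force and the opening at its end, in the units of the state.
- env.state(): the state, without advancing time (a new reading comes with each control period).
- env.grab_frame(name): name is "scene" or "side" or "wrist"; returns (picture, depth): 480x640x3 uint8, blue, green, red; 480x640 float32, mm along the optical axis (not along the pixel's ray), 0 where there is no reading.
- env.camera_params(name): a dict with "camera_matrix" (3x3 intrinsics, pixels), "cam_to_world" (4x4, takes a point from camera to world coordinates); the wrist camera has in their place "hand_eye" (4x4, takes a point from camera to tool coordinates, whose origin is the TCP and whose axes are the tool frame's). Camera axes: x right, y up, looking along -z (the intrinsics and any distortion apply to the point x, -y, -z); pixel columns grow to the right and rows downward; lengths in mm; the calibration is good to about 2 mm. A picture is of the moment at which its call begins: read the wrist's pose just before it. camera_params takes no time and is no camera call.
- env.job_done(): hands the job in, once; it reports no verdict.
The state is a dict: "time_s": time; "qpos": joint angles; "qvel": joint speeds; "effort": joint torques, N m; "ee_pos": TCP position; "ee_rot": TCP orientation; "force": force on the tool from outside, world axes, zero at the start; "torque": the same for the moment, N m; "gripper_width": finger opening in mm.
Only numpy, scipy, OpenCV 4.12 (cv2) and the standard library are available. Lean on these libraries where they do the work, as an engineer would, in place of code of your own. Each camera call takes 0.05 s, during which the arm holds its last target. There are 200 camera calls.

TASK

Close the steel box of paper sheets: push its standing blue flap over until it lies flat on the box, then, keeping it pressed down, push it forward with a fingertip so that its free edge slides well under the dark steel lip at the other end and stays there when you let go. Only push and press, gently, do not pinch or lift anything; leave the box where it stands (a centimetre or two of slip is fine) and do not disturb the other things on the table.

Things in the scene. Friction and masses are not known exactly. Their poses are not given: they have to be found in the camera images.
- sheet_box: Open stainless box of white paper sheets, 170 (its x) x 124 (its y) mm, 2 to 3 kg, standing loose on the table. Origin: centre of its underside; z up. The flap's hinge is at its -x end (turned roughly towards the robot), the retaining lip at its +x end. Side walls 46 mm high, sheets' top 38 mm high, end wall at the lip 60 mm high.
- flap_hinge (a joint): Blue flap's angle: 0 flat over the box towards box +x (hard stop), 1.57 upright, 1.95 leaning back (stop). Axis parallel to box y, 50 mm above the table, at box x = -75 mm + flap_slide. Rigid sheet 3 mm thick (axis in mid-plane), 112 mm wide, free edge 125 mm from the axis. Springy crease: released it rises to about 1.3 to 1.9; holding it flat takes about 2 N half-way along.
- flap_slide (a joint): How far (m) the hinge rod has slid in its slots along the box's +x, carrying the flap: 0 as found, 0.024 at the stop; it stays where left (friction about 3.5 N). At 0 the flat flap's edge is 13 mm short of the lip's straight edge; at 0.024 it is 11 mm beneath it.
- flap_edge (a point): Middle of the flap's free edge, mid-thickness, 125 mm from the hinge axis; x along the flap away from the hinge, z out of its upper face when it lies flat.
- flap_rib (a point): Foot of the yellow push rib on the flap's upper face, 85 mm from the hinge axis: middle of the rib face that looks to the hinge. Rib 8 mm thick (85 to 93 mm from the axis), 90 mm long parallel to the hinge, standing 8 mm proud of the flap. With the flap open it is on the side away from the lip. Axes as flap_edge.
- lip_edge (a point): Middle of the lip's lower edge, at box x = +63, z = 55.5 mm, axes as the box. Steel strip 124 mm wide, 4 mm thick, running 22 mm on to box +x; on the other side a flare bends up from it, to box x = 53, z = 64 mm. The flat flap's top is at 51.5 mm, 4 mm below the lip; tucked and released, it springs up against the lip (hinge about 0.03).
- spice_jar: Glass spice jar with red cap, 44 mm across, 85 mm high, beside the box on its -y side. Bystander; origin at centre of its foot.
- spoon: Ladle-like spoon with brown wooden handle and steel bowl, 220 mm long, lying beside the box on its +y side. Bystander; origin under its middle.
- cup: White cup, 64 mm across, 65 mm high, beyond the lip. Bystander; origin at centre of its foot.
- sauce_bottle: Red sauce bottle, 60 mm across, 190 mm high. Bystander; origin at centre of its foot.
- steel_bowl: Steel bowl, 150 mm across, 60 mm high. Bystander; origin at centre of its foot.
- spatula: Spatula, 260 mm long, lying flat. Bystander; origin under its middle.

How it is judged:
By the outcome, as a careful person would: the job done as asked, in the order asked, and still so for the second after the job is handed in, with the robot touching nothing.
It also fails if it takes over 42 s, if anything falls off the work surface, if the arm or the gripper's body presses on something with over 40 N, if the wrist force passes 120 N, or if a joint passes its speed limit or range.

## Working session

There is one attempt and no reset: what is moved stays moved. The work goes in short steps, Python scripts to look and compute and a shell command to move; the robot and the scene stay as the last step left them, time stands still between calls to the robot, and variables do not carry over. Pictures are saved under pics/ and viewed, about 8 in all and at most 12, crops included, and the job is handed in when it is done.

```bash
mkdir -p pics; ls; python3 - <<'E'
from workcell import env
import cv2, numpy as np
print(env.state())
for n in("scene","side"):
    p=env.camera_params(n); print(n,{k:np.round(v,3).tolist() if not isinstance(v,str) else v for k,v in p.items()})
    im,d=env.grab_frame(n); cv2.imwrite(f"pics/{n}0.png",im); np.save(f"pics/{n}0.npy",d)
print(env.camera_params("wrist"))
E
```

```text
pics
{'time_s': 0.0, 'qpos': array([ 7.60876282e+01,  1.83511914e+01,  8.97063260e+01, -1.49404809e-03,
        7.20417992e+01, -1.14777470e+00]), 'qvel': array([-0.10277096,  0.00413086,  0.01009988, -0.02579938,  0.00984556,
        0.07601203]), 'effort': array([-4.44560046e-04, -4.12471139e+01, -2.31980360e+01,  7.26084178e-02,
        4.57628758e-02, -1.62948372e-04]), 'ee_pos': array([126.95055082, 560.3036042 , 213.12531335]), 'ee_rot': array([-1.79999431e+02,  9.93251238e-02,  7.72358653e+01]), 'force': array([ 0.05494267, -0.04533132, -0.4286055 ]), 'torque': array([-0.02431896,  0.02922759,  0.00777671]), 'gripper_width': 90.92052293218381}
scene {'camera_matrix': [[523.92, 0.0, 314.045], [0.0, 523.92, 242.538], [0.0, 0.0, 1.0]], 'cam_to_world': [[-0.69, -0.606, 0.397, 1044.67], [0.724, -0.583, 0.368, 420.429], [0.009, 0.541, 0.841, 1047.756], [0.0, 0.0, 0.0, 1.0]]}
side {'camera_matrix': [[570.355, 0.0, 327.523], [0.0, 570.355, 236.533], [0.0, 0.0, 1.0]], 'cam_to_world': [[0.981, 0.138, -0.137, 353.259], [-0.194, 0.674, -0.712, -1137.975], [-0.006, 0.725, 0.688, 1172.707], [0.0, 0.0, 0.0, 1.0]]}
{'camera_matrix': array([[348.78676465,   0.        , 321.68725971],
       [  0.        , 348.78676465, 244.57335387],
       [  0.        ,   0.        ,   1.        ]]), 'hand_eye': array([[ 9.99999370e-01,  2.15818340e-04, -1.10142797e-03,
         8.07820262e-03],
       [-6.24880578e-05, -9.69110928e-01, -2.46625233e-01,
        -6.82658803e+01],
       [-1.12063213e-03,  2.46625147e-01, -9.69110304e-01,
        -1.71477682e+02],
       [ 0.00000000e+00,  0.00000000e+00,  0.00000000e+00,
         1.00000000e+00]])}
```

View pics/scene0.png

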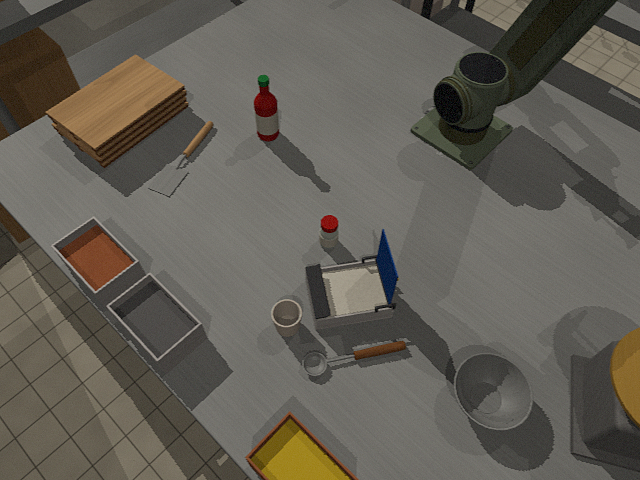

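View pics/side0.png

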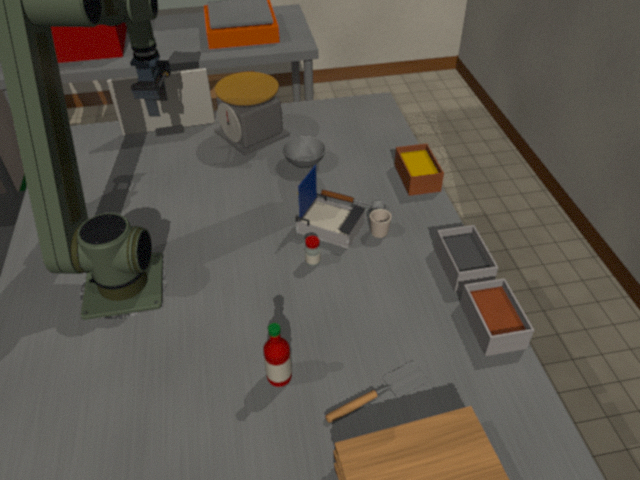

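The scene view shows the box at about (355,290), with the lip at (318,290) and the blue flap at (388,268). The jar is at (330,230), the spoon at (360,352) and the cup at (287,317). Next I'll measure these with depth and colour.

```bash
cat > h.py <<'E'
import numpy as np, cv2
from workcell import env
def cloud(name,d,st=None):
    p=env.camera_params(name);K=p["camera_matrix"]
    v,u=np.mgrid[:480,:640]
    P=np.stack([(u-K[0,2])/K[0,0]*d,-(v-K[1,2])/K[1,1]*d,-d],-1)
    if name=="wrist":
        from scipy.spatial.transform import Rotation as R
        T=np.eye(4);T[:3,:3]=R.from_euler("xyz",st["ee_rot"],degrees=True).as_matrix();T[:3,3]=st["ee_pos"]
        M=T@p["hand_eye"]
    else: M=p["cam_to_world"]
    return P@M[:3,:3].T+M[:3,3]
E
python3 - <<'E'
from h import *
C={}
for n in("scene","side"):
    im=cv2.imread(f"pics/{n}0.png");d=np.load(f"pics/{n}0.npy");W=cloud(n,d)
    hsv=cv2.cvtColor(im,cv2.COLOR_BGR2HSV)
    roi=np.zeros((480,640),bool)
    if n=="scene": roi[220:335,295:410]=1
    else: roi[160:250,285:372]=1
    roi&=(d>0)
    blue=roi&(hsv[...,0]>100)&(hsv[...,0]<130)&(hsv[...,1]>150)
    B=W[blue]; c=np.median(B,0); U,S,V=np.linalg.svd(B-c,full_matrices=0)
    print(n,"blue",len(B),c.round(1),"normal",V[2].round(3),"axes",V[:2].round(3).tolist(), S/np.sqrt(len(B)))
    print("  zrange",np.percentile(B[:,2],[1,99]).round(1),"ext",np.ptp(B@V[:2].T,axis=0).round(1))
    hi=W[roi&(W[...,2]>42)&(W[...,2]<75)&~blue]
    wp=roi&(W[...,2]>25)&(W[...,2]<75)&~blue
    P=W[wp]
    r=cv2.minAreaRect(P[:,:2].astype(np.float32));print("  minrect",r)
    dark=roi&(im.max(-1)<75)&(W[...,2]>50)&(W[...,2]<75)
    D=W[dark]; print("  lip",len(D),np.median(D,0).round(1),cv2.minAreaRect(D[:,:2].astype(np.float32)))
    tab=W[roi&(abs(W[...,2])<12)];print("  table z",np.median(tab[:,2]))
    sheet=roi&(hsv[...,1]<60)&(im.min(-1)>130); S_=W[sheet];print("  sheet",len(S_),np.median(S_,0))
    # top-view map
    C[n]=(W[roi],im[roi])
# orthographic top view
img=np.full((560,1100,3),60,np.uint8)
allp=np.vstack([C["scene"][0]]);print(allp.min(0),allp.max(0))
for k,n in enumerate(("scene","side")):
    P,c=C[n];cx,cy=np.median(C["scene"][0][:,:2],0)
    for (x,y,z),col in zip(P,c):
        a=int(275-(y-cy)*1.6)+550*k;b=int(280-(x-cx)*1.6)
        if 550*k<a<550*k+549 and 0<b<559:cv2.circle(img,(a,b),2,[int(q) for q in col],-1)
cv2.imwrite("pics/top.png",cv2.resize(img,(800,407)));print(cx,cy)
E
```

```text
scene blue 759 [546.8 162.4 119. ] normal [-0.808  0.59   0.008] axes [[-0.063, -0.073, -0.995], [0.586, 0.804, -0.096]] [36.58277361 32.7266355   0.4778316 ]
  zrange [ 53.7 176.8] ext [138.  121.3]
  minrect ((597.388427734375, 66.00353240966797), (225.3306884765625, 215.2057647705078), 55.597450256347656)
  lip 1121 [648.6  94.6  61. ] ((600.355712890625, 72.10884857177734), (210.9390869140625, 212.59202575683594), 55.588680267333984)
  table z 0.9351844702489416
  sheet 1063 [605.89966978 104.29706937  38.99045457]
side blue 350 [549.6 166.6 133.8] normal [ 0.812 -0.583 -0.004] axes [[-0.269, -0.38, 0.885], [0.518, 0.718, 0.466]] [34.21338408 26.76517348  1.57136706]
  zrange [ 62.1 174.6] ext [143.8 143.5]
  minrect ((603.076171875, 202.92739868164062), (222.73641967773438, 473.66595458984375), 3.3070662021636963)
  lip 526 [639.4  99.2  58.6] ((612.8094482421875, 207.4765167236328), (379.5955505371094, 208.19859313964844), 83.08992767333984)
  table z -1.5096997844613043
  sheet 256 [605.60737192  96.57158801  36.55372924]
[ 339.76107234 -115.3729653    -6.52778658] [749.68761356 268.84107529 179.60692561]
569.7473255202558 99.6012379392667
```

View pics/top.png

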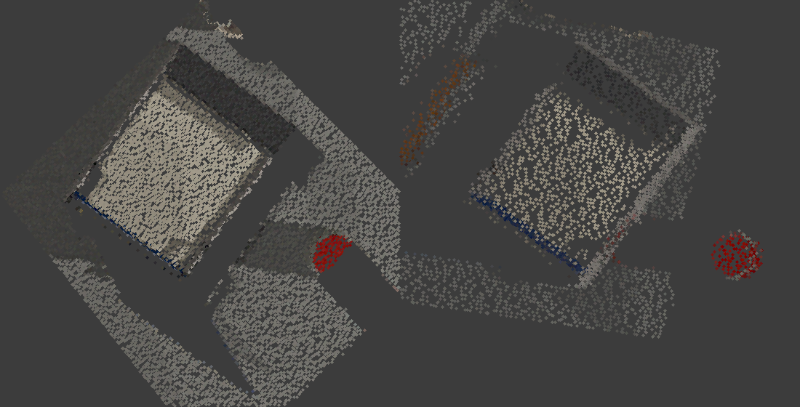

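```bash
python3 - <<'E'
from h import *
yaw=None
c0=np.array([600,115.])
for n in("scene","side"):
    im=cv2.imread(f"pics/{n}0.png");d=np.load(f"pics/{n}0.npy");W=cloud(n,d)
    hsv=cv2.cvtColor(im,cv2.COLOR_BGR2HSV)
    near=(d>0)&(np.hypot(W[...,0]-600,W[...,1]-115)<135)&(W[...,2]>-10)
    blue=near&(hsv[...,0]>100)&(hsv[...,0]<130)&(hsv[...,1]>150)&(W[...,2]>60)
    B=W[blue];c=B.mean(0);N=np.linalg.svd(B-c,full_matrices=0)[2][2];N*=np.sign(N[0])
    yw=np.arctan2(N[1],N[0]); print(n,"flap yaw",np.degrees(yw),"tilt",np.degrees(np.arcsin(N[2])))
    for yy in (yw,):
        ex=np.array([np.cos(yy),np.sin(yy)]);ey=np.array([-ex[1],ex[0]])
        L=np.dstack([(W[...,:2]-c0)@ex,(W[...,:2]-c0)@ey,W[...,2]])
        print(" blue u mean,min,max",L[blue][:,0].mean(),np.percentile(L[blue][:,0],[2,98]),"v",np.percentile(L[blue][:,1],[1,99]),"z",np.percentile(L[blue][:,2],[1,99]))
        # u at low z
        lo=blue&(W[...,2]<80);hi=blue&(W[...,2]>150);print(" u low/high",L[lo][:,0].mean(),L[hi][:,0].mean())
        lip=near&~blue&(L[...,2]>52)&(L[...,2]<72)&(im.max(-1)<90)&(abs(L[...,1])<75)&(abs(L[...,0])<110)
        q=L[lip];print(" lip u",np.percentile(q[:,0],[1,5,50,95,99]),"v",np.percentile(q[:,1],[1,5,50,95,99]),"z",np.percentile(q[:,2],[5,50,95]))
        r=cv2.minAreaRect(q[:,:2].astype(np.float32));print("  lip rect",r)
        sh=near&~blue&(abs(L[...,2]-38)<4)&(im.min(-1)>110)&(abs(L[...,1])<75)&(abs(L[...,0])<110);q=L[sh]
        print(" sheet u",np.percentile(q[:,0],[1,99]),"v",np.percentile(q[:,1],[1,99]),cv2.minAreaRect(q[:,:2].astype(np.float32)))
    red=(d>0)&((hsv[...,0]<8)|(hsv[...,0]>172))&(hsv[...,1]>180)&(np.hypot(W[...,0]-560,W[...,1])<130)&(W[...,2]>40)
    if red.any(): print(" jar",np.median(W[red],0))
E
```

```text
scene flap yaw -36.11959923156495 tilt -0.4702231732076824
 blue u mean,min,max -70.89314816598952 [-71.94129642 -69.67629706] v [-50.40389882  59.90729492] z [ 61.72965451 176.88129462]
 u low/high -71.30870428516631 -70.52365726924498
 lip u [-79.33361533 -71.33072357  67.74665041  85.70333952  87.08497015] v [-58.01480965 -54.26816348   9.23617986  65.5931094   67.16924112] z [54.90230047 60.74538395 65.42630364]
  lip rect ((2.4580612182617188, 4.950199127197266), (171.0167694091797, 127.82953643798828), 0.6704180240631104)
 sheet u [-68.63155516  42.46406868] v [-44.51026269  55.7584966 ] ((-10.949512481689453, 5.3157806396484375), (121.68302154541016, 105.26471710205078), 0.9330048561096191)
 jar [530.34689217 -12.15911731  85.49356598]
side flap yaw -35.80556496811109 tilt -0.34911941617294856
 blue u mean,min,max -70.73129422017614 [-74.00588563 -67.75808086] v [-47.8413774   54.78776012] z [ 62.23651105 174.55925019]
 u low/high -71.06277937188256 -70.50117276719104
 lip u [-79.15613904 -72.31635601  65.6332164   86.66723534  88.17067377] v [-62.6036926  -59.93509219  -4.6916113   60.92160576  64.92843888] z [53.54104786 58.53594286 65.77256185]
  lip rect ((1.7841949462890625, 2.9402313232421875), (174.0103759765625, 133.43946838378906), 0.11078296601772308)
 sheet u [-66.4050321   44.67763112] v [-51.00550826  56.20092541] ((-11.805328369140625, -2.0655364990234375), (115.68961334228516, 124.3548812866211), 5.989481449127197)
 jar [523.61128014 -22.27059     83.26185954]
```

Box pose from both cameras:

| Quantity | Measured |
|---|---|
| Centre | (604, 117) |
| Yaw | −35.9° |
| Hinge | (543, 161) |
| Flap tilt | about 90° |

The sizes match: 171x128 mm against 170x124, and flap top z of 177. I'll approach behind the flap with the jaws shut and tool y along box x.

```bash
python3 -m pendant '[{"xyz":[-0.015,0.024,0],"roll":2,"jaw":1},{"xyz":[-0.045,0.072,0],"roll":5,"jaw":1},{"xyz":[-0.08,0.128,0],"roll":8,"jaw":1},{"xyz":[-0.115,0.184,0],"roll":12,"jaw":1},{"xyz":[-0.15,0.24,0],"roll":16,"jaw":1},{"xyz":[-0.185,0.296,0],"roll":19,"jaw":1},{"xyz":[-0.215,0.344,0],"roll":22,"jaw":1},{"xyz":[-0.235,0.375,0],"roll":23.1,"jaw":1}]' 20
```

```text
time_s: 1.1
ee_pos: [442.2, 246.6, 213.7]
ee_rot: [-180.0, 0.0, 54.0]
force: [1.0, -0.3, -0.9]
gripper_width: 14.0
```

```bash
python3 -m pendant '[{"xyz":[-0.003,0.02,0],"roll":0,"jaw":1},{"xyz":[-0.007,0.05,0.005],"roll":0,"jaw":1},{"xyz":[-0.010,0.072,0.02],"roll":0,"jaw":1},{"xyz":[-0.010,0.072,0.04],"roll":0,"jaw":1},{"xyz":[-0.010,0.072,0.06],"roll":0,"jaw":1},{"xyz":[-0.010,0.072,0.08],"roll":0,"jaw":1},{"xyz":[-0.010,0.072,0.092],"roll":0,"jaw":1},{"xyz":[-0.010,0.072,0.092],"roll":0,"jaw":1}]' && python3 - <<'E'
from h import *
im,d=env.grab_frame("side");s=im[150:260,260:400];s2,_=env.grab_frame("scene");a=cv2.resize(s,(560,440));b=cv2.resize(s2[215:345,295:415],(240*1,260));
o=np.zeros((440,800,3),np.uint8);o[:,:560]=a;o[:260,560:]=b;cv2.imwrite("pics/a1.png",o);print(env.state()["ee_pos"],env.state()["gripper_width"])
E
```

```text
time_s: 2.1
ee_pos: [492.8, 198.3, 121.1]
ee_rot: [-179.9, 0.1, 54.1]
force: [0.1, 0.8, 0.4]
gripper_width: 0.3
[493.75903619 198.64812388 122.43356832] 0.022293640364723324
```

View pics/a1.png

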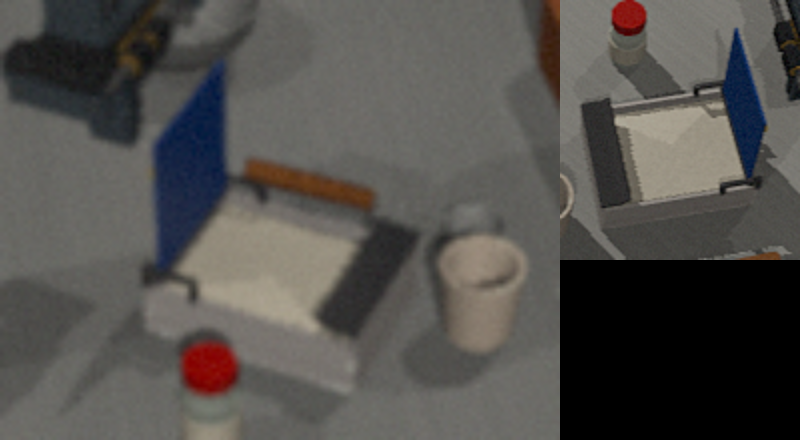

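The finger, its jaws shut, stands behind the upright flap in the left half of the picture at about (120,110). The flap's foot is at (165,260) and the box interior is clear. I'll start the arc push.

```bash
python3 -m pendant '[{"xyz":[0,0.012,0],"roll":0,"jaw":1},{"xyz":[0,0.028,0],"roll":0,"jaw":1},{"xyz":[0,0.040,0],"roll":0,"jaw":1},{"xyz":[0,0.050,0],"roll":0,"jaw":1},{"xyz":[0,0.058,0.001],"roll":0,"jaw":1},{"xyz":[0,0.066,0.003],"roll":0,"jaw":1},{"xyz":[0,0.074,0.006],"roll":0,"jaw":1},{"xyz":[0,0.081,0.009],"roll":0,"jaw":1}]' && python3 - <<'E'
from h import *
im,d=env.grab_frame("side");s=im[150:260,260:400];s2,_=env.grab_frame("scene");a=cv2.resize(s,(560,440));b=cv2.resize(s2[215:345,295:415],(240*1,260));
o=np.zeros((440,800,3),np.uint8);o[:,:560]=a;o[:260,560:]=b;cv2.imwrite("pics/a2.png",o);print(env.state()["ee_pos"],env.state()["force"])
E
```

```text
time_s: 3.2
ee_pos: [559.2, 150.8, 112.6]
ee_rot: [-180.0, 0.0, 54.1]
force: [-0.2, 0.8, 1.2]
gripper_width: 0.5
[559.37878577 150.51408577 112.38518715] [-0.57663906  0.66074351  0.87897149]
```

View pics/a2.png

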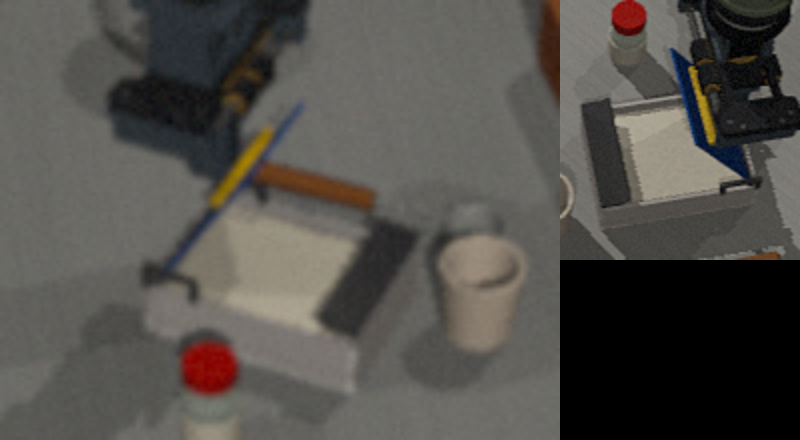

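The flap leans forward at about 55°. The finger tip is behind the rib on the flap face, and the box hasn't moved. I'll continue the arc.

```bash
python3 -m pendant '[{"xyz":[0,0.006,0.004],"roll":0,"jaw":1},{"xyz":[0,0.012,0.009],"roll":0,"jaw":1},{"xyz":[0,0.019,0.016],"roll":0,"jaw":1},{"xyz":[0,0.025,0.024],"roll":0,"jaw":1},{"xyz":[0,0.030,0.032],"roll":0,"jaw":1},{"xyz":[0,0.033,0.040],"roll":0,"jaw":1},{"xyz":[0,0.035,0.047],"roll":0,"jaw":1},{"xyz":[0,0.036,0.053],"roll":0,"jaw":1}]'
```

```text
time_s: 4.3
ee_pos: [588.2, 129.8, 59.5]
ee_rot: [-180.0, 0.0, 54.1]
force: [-1.3, 1.1, 1.6]
gripper_width: 0.7
```

```bash
python3 -m pendant '[{"xyz":[0,0,0.002],"roll":0,"jaw":1},{"xyz":[0,0,0.004],"roll":0,"jaw":1},{"xyz":[0,0,0.005],"roll":0,"jaw":1},{"xyz":[0,0,0.006],"roll":0,"jaw":1},{"xyz":[0,0,0.007],"roll":0,"jaw":1},{"xyz":[0,0,0.008],"roll":0,"jaw":1},{"xyz":[0,0,0.0085],"roll":0,"jaw":1},{"xyz":[0,0,0.0085],"roll":0,"jaw":1}]' && python3 - <<'E'
from h import *
im,d=env.grab_frame("side");s=im[150:260,260:400];s2,_=env.grab_frame("scene");a=cv2.resize(s,(560,440));b=cv2.resize(s2[215:345,295:415],(240*1,260));
o=np.zeros((440,800,3),np.uint8);o[:,:560]=a;o[:260,560:]=b;cv2.imwrite("pics/a3.png",o);print(env.state()["ee_pos"],env.state()["force"])
E
```

```text
time_s: 5.3
ee_pos: [588.5, 129.8, 51.6]
ee_rot: [180.0, -0.0, 54.1]
force: [0.6, -1.6, 2.9]
gripper_width: 0.4
[588.52110565 129.83912789  51.65021805] [ 1.00011368 -2.03671811  2.71600676]
```

View pics/a3.png

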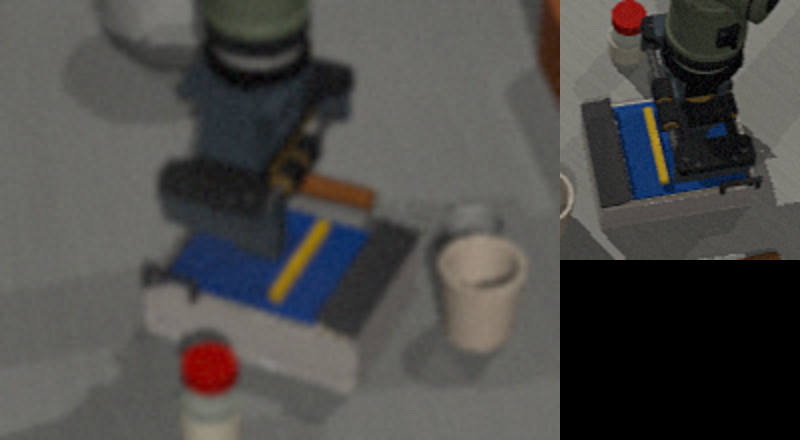

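The flap lies practically flat at z 51.6 with 2.8 N. The finger is about a centimetre short of the rib, as planned. I'll press slightly more to confirm the stop.

```bash
python3 -m pendant '[{"xyz":[0,0,0.0003],"roll":0,"jaw":1},{"xyz":[0,0,0.0006],"roll":0,"jaw":1},{"xyz":[0,0,0.001],"roll":0,"jaw":1},{"xyz":[0,0.002,0.001],"roll":0,"jaw":1},{"xyz":[0,0.004,0.001],"roll":0,"jaw":1},{"xyz":[0,0.006,0.001],"roll":0,"jaw":1},{"xyz":[0,0.007,0.001],"roll":0,"jaw":1},{"xyz":[0,0.007,0.001],"roll":0,"jaw":1}]'
```

```text
time_s: 6.4
ee_pos: [592.5, 126.9, 51.1]
ee_rot: [-179.8, -0.0, 54.1]
force: [-3.4, 0.5, 10.0]
gripper_width: 0.1
```

```bash
python3 -m pendant '[{"xyz":[0,0.002,-0.0003],"roll":0,"jaw":1},{"xyz":[0,0.004,-0.0004],"roll":0,"jaw":1},{"xyz":[0,0.006,-0.0004],"roll":0,"jaw":1},{"xyz":[0,0.008,-0.0004],"roll":0,"jaw":1},{"xyz":[0,0.010,-0.0004],"roll":0,"jaw":1},{"xyz":[0,0.012,-0.0004],"roll":0,"jaw":1},{"xyz":[0,0.014,-0.0004],"roll":0,"jaw":1},{"xyz":[0,0.015,-0.0004],"roll":0,"jaw":1}]' && python3 - <<'E'
from h import *
im,d=env.grab_frame("side");s=im[150:260,260:400];s2,_=env.grab_frame("scene");a=cv2.resize(s,(560,440));b=cv2.resize(s2[215:345,295:415],(240*1,260));
o=np.zeros((440,800,3),np.uint8);o[:,:560]=a;o[:260,560:]=b;cv2.imwrite("pics/a4.png",o);print(env.state()["ee_pos"],env.state()["force"])
E
```

```text
time_s: 7.4
ee_pos: [604.4, 118.2, 51.2]
ee_rot: [-179.8, 0.0, 54.1]
force: [-3.8, 2.7, 7.6]
gripper_width: 0.7
[604.47941215 118.15479381  51.19242375] [-3.41082478  0.86361896  7.17651354]
```

View pics/a4.png

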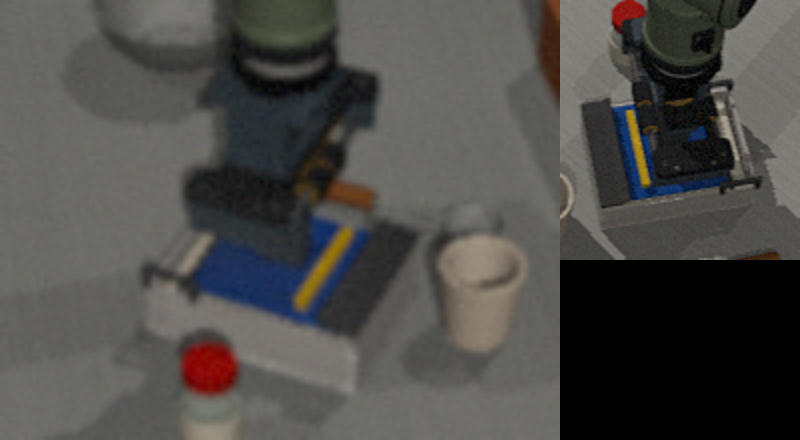

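The flap is already sliding forward, carried by the pressed finger. Its hinge gap is visible at (190,250), and the box hasn't moved. I'll continue.

```bash
python3 -m pendant '[{"xyz":[0,0.002,0],"roll":0,"jaw":1},{"xyz":[0,0.004,0],"roll":0,"jaw":1},{"xyz":[0,0.006,0],"roll":0,"jaw":1},{"xyz":[0,0.007,0],"roll":0,"jaw":1},{"xyz":[0,0.008,0],"roll":0,"jaw":1},{"xyz":[0,0.009,0],"roll":0,"jaw":1},{"xyz":[0,0.010,0],"roll":0,"jaw":1},{"xyz":[0,0.010,0],"roll":0,"jaw":1}]'
```

```text
time_s: 8.5
ee_pos: [611.6, 113.1, 51.1]
ee_rot: [-179.7, 0.0, 54.1]
force: [-5.0, 2.6, 7.8]
gripper_width: 0.5
```

```bash
python3 -m pendant '[{"xyz":[0,0.001,0],"roll":0,"jaw":1},{"xyz":[0,0.002,0],"roll":0,"jaw":1},{"xyz":[0,0.003,0],"roll":0,"jaw":1},{"xyz":[0,0.004,0],"roll":0,"jaw":1},{"xyz":[0,0.005,0],"roll":0,"jaw":1},{"xyz":[0,0.006,0],"roll":0,"jaw":1},{"xyz":[0,0.006,0],"roll":0,"jaw":1},{"xyz":[0,0.006,0],"roll":0,"jaw":1}]' && python3 - <<'E'
from h import *
im,d=env.grab_frame("side");s=im[150:260,260:400];s2,_=env.grab_frame("scene");a=cv2.resize(s,(560,440));b=cv2.resize(s2[215:345,295:415],(240*1,260));
o=np.zeros((440,800,3),np.uint8);o[:,:560]=a;o[:260,560:]=b;cv2.imwrite("pics/a5.png",o);print(env.state()["ee_pos"],env.state()["force"])
E
```

```text
time_s: 9.5
ee_pos: [616.6, 109.5, 51.0]
ee_rot: [-179.7, 0.0, 54.1]
force: [-4.0, 2.4, 7.6]
gripper_width: 0.6
[616.55639231 109.49856816  50.96689162] [-4.97249191  4.22772843  7.4317021 ]
```

View pics/a5.png

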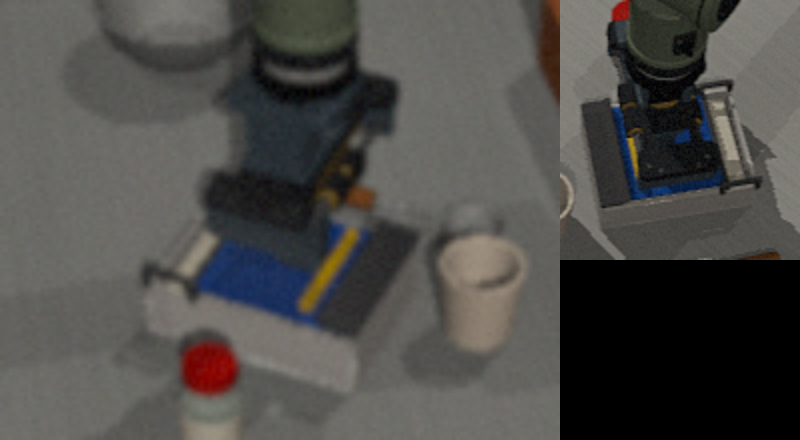

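```bash
cat > m.py <<'E'
from h import *
y=np.radians(-35.9);ex=np.array([np.cos(y),np.sin(y)]);ey=np.array([-ex[1],ex[0]]);c=np.array([604.1,117.])
for n in("side","scene"):
    im,d=env.grab_frame(n);W=cloud(n,d);h=cv2.cvtColor(im,cv2.COLOR_BGR2HSV)
    u=(W[...,:2]-c)@ex;v=(W[...,:2]-c)@ey;z=W[...,2]
    nr=(d>0)&(abs(u)<90)&(abs(v)<58)&(z>30)&(z<200)
    Y=nr&(h[...,0]>18)&(h[...,0]<32)&(h[...,1]>150)
    B=nr&(h[...,0]>100)&(h[...,0]<130)&(h[...,1]>150)
    L=(d>0)&(abs(u)<110)&(u>45)&(abs(v)<70)&(im.max(-1)<90)&(z>52)&(z<72)
    print(n,"rib u,z",u[Y].mean().round(1),z[Y].mean().round(1),Y.sum(),"-> slide",(u[Y].mean()-14).round(1),"blue u",np.percentile(u[B],[1,99]).round(1),"-> rear slide approx",(np.percentile(u[B],1)+75).round(1),"blue z",np.percentile(z[B],[5,50,95]).round(1),"lip u",np.percentile(u[L],[1,50,99]).round(1))
print(env.state()["ee_pos"].round(1),env.state()["force"].round(1))
E
python3 m.py
```

```text
side rib u,z 39.5 63.8 67 -> slide 25.5 blue u [-45.5  44.8] -> rear slide approx 29.5 blue z [45.6 49.5 53.9] lip u [50.9 69.4 86.7]
scene rib u,z 32.0 112.4 103 -> slide 18.0 blue u [-46.9  53.5] -> rear slide approx 28.1 blue z [ 49.   52.3 155.1] lip u [47.6 68.1 84.9]
[616.6 109.5  51. ] [-4.1  3.   7.1]
```

Slide reads roughly 25 mm ±3, so it's near or at the stop. I'll push a few millimetres more against the rib and watch the force.

```bash
python3 -m pendant '[{"xyz":[0,0.001,0],"roll":0,"jaw":1},{"xyz":[0,0.0015,0],"roll":0,"jaw":1},{"xyz":[0,0.002,0],"roll":0,"jaw":1},{"xyz":[0,0.0025,0],"roll":0,"jaw":1},{"xyz":[0,0.003,0],"roll":0,"jaw":1},{"xyz":[0,0.0035,0],"roll":0,"jaw":1},{"xyz":[0,0.004,0],"roll":0,"jaw":1},{"xyz":[0,0.004,0],"roll":0,"jaw":1}]'; python3 m.py
```

```text
time_s: 10.7
ee_pos: [617.9, 108.4, 50.6]
ee_rot: [-179.4, 0.1, 54.0]
force: [-8.4, 6.8, 9.2]
gripper_width: 0.5
side rib u,z 39.8 70.4 70 -> slide 25.8 blue u [-46.9  46.5] -> rear slide approx 28.1 blue z [45.5 49.9 53.7] lip u [47.3 69.2 86.3]
scene rib u,z 28.8 127.3 76 -> slide 14.8 blue u [-47.2  53.5] -> rear slide approx 27.8 blue z [ 48.7  52.1 153.7] lip u [47.5 68.1 84.9]
[617.9 108.4  50.6] [-9.4  6.   8. ]
```

The finger stalled at 11 N with the flap and box no longer moving, so it is against the slide stop. I'll relieve the push, then lift straight up.

```bash
python3 -m pendant '[{"xyz":[0,-0.001,0],"roll":0,"jaw":1},{"xyz":[0,-0.002,0],"roll":0,"jaw":1},{"xyz":[0,-0.002,-0.001],"roll":0,"jaw":1},{"xyz":[0,-0.002,-0.003],"roll":0,"jaw":1},{"xyz":[0,-0.002,-0.008],"roll":0,"jaw":1},{"xyz":[0,-0.002,-0.025],"roll":0,"jaw":1},{"xyz":[0,-0.002,-0.050],"roll":0,"jaw":1},{"xyz":[0,-0.002,-0.080],"roll":0,"jaw":1}]'; python3 -m pendant '[{"xyz":[0,-0.01,-0.02],"roll":0,"jaw":1},{"xyz":[0,-0.03,-0.05],"roll":0,"jaw":1},{"xyz":[0,-0.06,-0.09],"roll":0,"jaw":1},{"xyz":[0,-0.10,-0.12],"roll":0,"jaw":1},{"xyz":[0,-0.14,-0.14],"roll":0,"jaw":1},{"xyz":[0,-0.18,-0.15],"roll":0,"jaw":1},{"xyz":[0,-0.2,-0.15],"roll":0,"jaw":1},{"xyz":[0,-0.2,-0.15],"roll":0,"jaw":1}]'; python3 m.py; python3 - <<'E'
from h import *
im,d=env.grab_frame("side");s=im[150:260,260:400];s2,_=env.grab_frame("scene");a=cv2.resize(s,(560,440));b=cv2.resize(s2[215:345,295:415],(240*1,260));
o=np.zeros((440,800,3),np.uint8);o[:,:560]=a;o[:260,560:]=b;cv2.imwrite("pics/a6.png",o)
E
```

```text
time_s: 11.8
ee_pos: [621.1, 106.3, 132.4]
ee_rot: [179.9, -0.0, 54.1]
force: [0.3, 1.0, -0.5]
gripper_width: 0.1
time_s: 12.8
ee_pos: [457.8, 224.0, 280.8]
ee_rot: [180.0, 0.0, 54.2]
force: [0.3, 0.7, -1.3]
gripper_width: 0.6
side rib u,z 38.8 60.6 65 -> slide 24.8 blue u [-45.8  48. ] -> rear slide approx 29.2 blue z [47.  51.4 56.2] lip u [46.2 68.2 86.4]
scene rib u,z 38.7 62.5 161 -> slide 24.7 blue u [-46.2  52. ] -> rear slide approx 28.8 blue z [50.5 53.9 57.6] lip u [48.  67.5 84.9]
[459.  223.2 280.3] [ 0.1 -0.4  0.5]
```

View pics/a6.png

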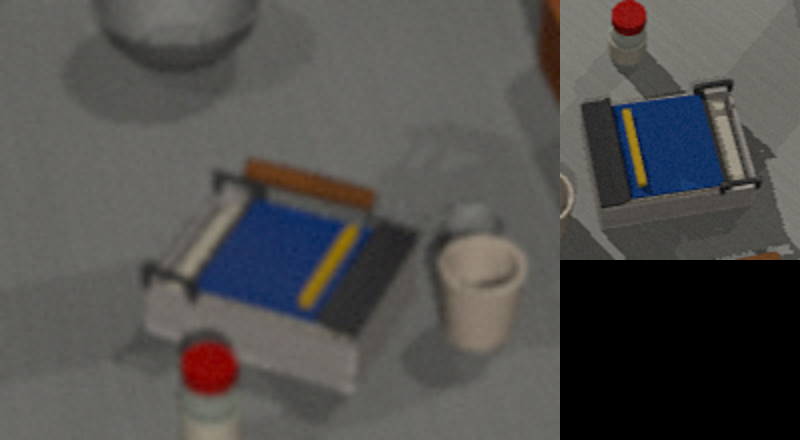

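The flap lies flat with its edge under the lip (scene crop, around (615,150)). Both cameras read a slide of 24.7 to 24.8 mm. Box, jar, cup and spoon are where they were, and the arm is clear, so I'm handing in.

```bash
python3 -c "
from workcell import env
print(env.job_done())"
```

```text
the job is handed in; nothing more can be done
None
```

The box is closed: the flap lies flat with its free edge under the steel lip, and it stayed there after I let go. I pushed it over with the shut fingertips, pressed it flat with about 3 to 10 N, and slid it forward to its stop with up to about 11 N. I then lifted straight off and moved the arm clear, and handed in at about 13 s.

**Last checks:**
- **Slide:** measured from the yellow rib, both cameras gave 24.7 to 24.8 mm, so the flap is at its 24 mm stop within calibration. That puts the edge about 11 mm under the lip.
- **Flap height:** its upper face reads about 51 to 54 mm, which fits a flat flap resting lightly against the lip.
- **Surroundings:** the box and lip show no visible shift in either camera. The jar, cup and spoon look untouched, and the force on the tool reads zero.

**Disagreements:** slide measured from the blue rear edge read about 29 mm. I put that down to the hinge end of the flap not being fully blue or visible. Scene-camera rib readings taken during the push were off because yellow parts of the gripper were counted. They agreed once the arm was clear.

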